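# Sort the overhaul hardware into the sample pans

## Robot

A 6-joint arm with a two-finger parallel gripper is mounted at the origin on a cart in front of the work surface, level with it; the furniture and walls round the work are solid. World frame = base frame: x ahead of the robot, y to its left, z up, the work surface at z = 0. Lengths are in m, angles in rad, forces in N, time in s.
With the tool pointing down it reaches from about 0.25 to 0.725 m from the base axis. Payload 4 kg.
Tool frame: the origin (TCP) lies on the front face of the gripper's body, between the roots of the fingers; the fingertips stand 73 mm ahead of it and the grasp point (between the pads) lies bot.tcp_to_grasp ahead of it (bot.tcp_to_grasp is the distance from the TCP to the grasp point, in m); z points along the fingers, y is the line along which they close (so a half turn about z gives the same grasp; the last joint's range is limited). The gripper opens to 85 mm and grips with 20 to 120 N. Pads are 22 mm wide; open, the fingers measure 114 mm over their backs; the gripper's body (76 mm by 85 mm) begins 54 mm behind the grasp point. The pads swing forward as they close: fully open they stand 13 mm farther back than shut.
Start: joints at [-1.25, 0.241, 0.005, 1.335, 0, 1.571], TCP at [0.158, -0.474, 0.304] pointing down, gripper open.
Joint ranges: [-2.72, 2.72], [-1.05, 1.87], [-1.09, 1.28], [-1.99, 2.15], [-1.42, 1.44], [-3.14, 3.14]. Speed limits (rad/s): [2.79, 2.79, 3.14, 3.14, 3.14, 3.14].

## Interface

Orientations are given as a unit quaternion [x, y, z, w].
In Python, from workcell import bot gives the robot as it stands.
- The arm moves only by the shell command python3 -m jog 'ROWS' [OPENING]. ROWS is JSON, one flat list of numbers, 6 for each row, row after row: the shift along the world's x, y, z scaled (see below), then the turn, a rotation vector about the world's x, y, z scaled (see below). In form: [tx, ty, tz, wx, wy, wz, tx, ty, tz, wx, wy, wz, ...]. A call has 1 to 10 rows; each row is the pose to reach, as a shift and turn from the pose commanded when the call began; what a row does not reach only later rows make up. The controller multiplies each number of a shift by 800 mm and each number of a turn by 2 rad. A row lasts 1/12 s, in which the tool goes at most 41.7 mm and 7.16 degrees, less where a joint would pass 70% of its speed; a pose out of reach is approached as far as the arm can. A call with a number of a shift or a turn outside -1 to 1 is refused whole. A call with a gripper value outside its range is refused whole. OPENING is the opening, from -1 (shut) to 1 (fully open), set as the call begins (- or left out, the last holds). The fingers move at their own pace and stop on an object; the grip force is fixed at half the most. Time passes only in rows, so rows that repeat a pose let the fingers close. It gives the time, the measured TCP pose, the force, the opening and the grip force at its end, in the units of the state.
- bot.get_obs(): the state, without advancing time (a new reading comes with each control period).
- bot.camera(name): name is "scene" or "top" or "wrist"; returns (picture, depth): 480x640x3 uint8, red, green, blue; 480x640 float32, m along the optical axis (not along the pixel's ray), 0 where there is no reading.
- bot.calibration(name): a dict with "intrinsics" (3x3 intrinsics, pixels), "pose" (4x4, takes a point from camera to world coordinates). Camera axes: x right, y up, looking along -z (the intrinsics and any distortion apply to the point x, -y, -z); pixel columns grow to the right and rows downward; lengths in m; the calibration is good to about 2 mm. The wrist camera is an equidistant fisheye: a pixel r from the principal point sees the ray r / f radians off the axis. A picture is of the moment at which its call begins: read the wrist's pose just before it. calibration takes no time and is no camera call; for the wrist camera it gives the pose at the moment of the call.
- bot.job_done(): hands the job in; it is judged then, once.
Trained networks look in the newest picture that a camera, given by its name, has taken for a name from the list of things; names that differ only in an ending like _2 or _b are one class to them, and where a whole thing is asked for, a point or a joint stands for the part that bears it (a point fixed in the world has none). Each returns a list of dicts, best first, with "confidence" (0 to 1); they miss things now and then, are a little off and sometimes report something else, mostly with a low value. They report only what shows in the picture. A call takes as long as a camera call.
- bot.find_in(label, camera): "at" ([x, y, z] in m, in the coordinates of the camera as it stood for that picture, good to about 4 mm: the middle of the surface that is visible of it).
- bot.tip_of(label, camera): "at" ([x, y, z] in m, in the coordinates of the camera as it stood for that picture, good to about 4 mm: a listed point, or the origin of a listed thing).
The state is a dict: "clock": time; "joint_pos": joint angles; "joint_vel": joint speeds; "tau": joint torques, N m; "eef_pos": TCP position; "tool_rot": TCP orientation; "ft_force": force on the tool from outside, world axes, zero at the start; "ft_torque": the same for the moment, N m; "grip_width": finger opening in m; "grasp_force": force on a finger pad.
Only numpy, scipy, OpenCV 4.12 (cv2) and the standard library are available. Lean on these libraries where they do the work, as an engineer would, in place of code of your own. Each camera call takes 0.05 s, during which the arm holds its last target. There are 200 camera calls.

## Task

Pick out the four loose small parts left from the overhaul - the bolt, the nut, the plastic cap and the shaft collar - and set each one down flat (the cap standing on its brim as it stands now) in the empty far compartment of the pan whose fixed sample is of the same kind. Leave the wooden wedge where it lies.

Things in the scene. Friction and masses are not known exactly. Their poses are not given: they have to be found in the camera images.
- bolt_mid (a point): The loose steel hexagon-head bolt, 75 mm long, lying on its side, 0.06 kg. This point is its centre, on its axis, about 9.5 mm above what it lies on. Its x axis runs along the bolt from the head (at -x, 22 mm wide, 9 mm long) to the shank's end; the shank is 12 mm thick: take it across the shank. It may roll a little about its x axis.
- nut_mid (a point): The loose bright steel hexagon nut, 30 mm across flats (along its x axis), 34 mm across corners (along y), 16 mm high, lying flat, 0.06 kg. This point is its centre, 8 mm above what it lies on. Take it across the flats.
- cap_mid (a point): The loose blue plastic thread protector cap, round with a wider brim at its foot: 32 mm across the brim, narrowing to 24 mm near its top, 28 mm high, standing on its brim, z up, 0.02 kg. This point is its centre, 14 mm above what it stands on. Take it across its diameter.
- collar_mid (a point): The loose dark steel shaft collar, a plain round ring 46 mm outside, 24 mm bore, 16 mm high, lying flat, z up along its axis, 0.11 kg. This point is its centre (in the empty bore), 8 mm above what it lies on. Take it across its outside diameter.
- pan_bolt: Fixed shallow steel pan, one of four alike, with a hexagon-head bolt fixed as sample in its near end. 150 mm along x (away from the robot) by 96 mm; origin: centre of its underside. Floor 3 mm, rim 8 mm above the table. A 3 mm rib at x = -22 mm parts off the sample; beyond it the empty compartment, 91 x 88 mm, has its centre at x = +25 mm, y = 0.
- pan_nut: Fixed shallow steel pan, one of four alike, with a bright hexagon nut fixed as sample in its near end. 150 mm along x (away from the robot) by 96 mm; origin: centre of its underside. Floor 3 mm, rim 8 mm above the table. A 3 mm rib at x = -22 mm parts off the sample; beyond it the empty compartment, 91 x 88 mm, has its centre at x = +25 mm, y = 0.
- pan_cap: Fixed shallow steel pan, one of four alike, with a blue plastic cap fixed as sample in its near end. 150 mm along x (away from the robot) by 96 mm; origin: centre of its underside. Floor 3 mm, rim 8 mm above the table. A 3 mm rib at x = -22 mm parts off the sample; beyond it the empty compartment, 91 x 88 mm, has its centre at x = +25 mm, y = 0.
- pan_collar: Fixed shallow steel pan, one of four alike, with a dark round shaft collar fixed as sample in its near end. 150 mm along x (away from the robot) by 96 mm; origin: centre of its underside. Floor 3 mm, rim 8 mm above the table. A 3 mm rib at x = -22 mm parts off the sample; beyond it the empty compartment, 91 x 88 mm, has its centre at x = +25 mm, y = 0.
- wedge: A loose wooden wedge, 45 x 120 x 35 mm, lying behind the parts; no part of the job, stays where it is. Origin at the centre of its underside, y along its length. (To the right of all this, beyond about y = 0.03 m, stands a fixed orange skimmer, its side handle up to 0.28 m high and its wire bail up to 0.62 m: keep the arm clear when swinging across.)

How it is judged:
By the outcome, as a careful person would: the job done as asked, in the order asked, and still so for the second after the job is handed in, with the robot touching nothing.
It also fails if it takes over 104 s, if anything falls off the work surface, if the arm or the gripper's body presses on something with over 40 N, if the wrist force passes 120 N, or if a joint passes its speed limit or range.

## Working session

There is one attempt and no reset: what is moved stays moved. The work goes in short steps, Python scripts to look and compute and a shell command to move; the robot and the scene stay as the last step left them, time stands still between calls to the robot, and variables do not carry over. Pictures are saved under pics/ and viewed, at most 15 in all, crops included, and the job is handed in when it is done.

```bash
mkdir -p pics; ls
python3 - <<'E'
from workcell import bot
import cv2,numpy as np
print(bot.tcp_to_grasp); o=bot.get_obs(); print(o)
for n in ["top","scene"]:
    im,d=bot.camera(n); cv2.imwrite(f"pics/{n}0.png",im[:,:,::-1]); np.save(f"{n}_d.npy",d)
    c=bot.calibration(n); P=np.array(c["pose"]); print(n,np.round(P,3).tolist(),np.round(c["intrinsics"],1).tolist())
    for l in ["bolt_mid","nut_mid","cap_mid","collar_mid","pan_bolt","pan_nut","pan_cap","pan_collar","wedge"]:
        for r in bot.tip_of(l,n)[:3]:
            print(n,l,round(r["confidence"],2),np.round((P@np.r_[r["at"],1])[:3],3), {k:v for k,v in r.items() if k not in("at","confidence")})
E
```

```text
pics
0.0539
{'clock': 0.0, 'joint_pos': array([-1.24998734e+00,  2.41448392e-01,  3.74809594e-03,  1.33522030e+00,
        4.44505379e-06,  1.57081923e+00]), 'joint_vel': array([ 0.0016448 , -0.00089763, -0.00022311,  0.00021328, -0.00041123,
        0.00022958]), 'tau': array([ 1.79975627e-04, -3.72319651e+01,  2.52405632e+01,  1.68981054e-02,
        3.90029197e-05, -1.82756526e-05]), 'eef_pos': array([ 0.15751834, -0.4740391 ,  0.30300423]), 'tool_rot': array([ 9.87164031e-01,  1.59706128e-01, -1.67459414e-04, -1.04885212e-03]), 'ft_force': array([-0.12681449,  0.66678604, -0.29079984]), 'ft_torque': array([-0.01840916,  0.05221677,  0.02868099]), 'grasp_force': 0.0, 'grip_width': 0.08516561088539723}
top [[-0.004, 0.996, -0.088, 0.512], [-1.0, -0.003, 0.012, 0.281], [0.012, 0.088, 0.996, 0.907], [0.0, 0.0, 0.0, 1.0]] [[480.7, 0.0, 314.2], [0.0, 480.7, 244.3], [0.0, 0.0, 1.0]]
top bolt_mid 0.81 [0.694 0.162 0.01 ] {}
top nut_mid 0.73 [0.612 0.349 0.009] {}
top cap_mid 0.7 [0.614 0.238 0.015] {}
top collar_mid 0.55 [0.612 0.133 0.011] {}
top collar_mid 0.19 [0.695 0.161 0.012] {}
t
[... 253 characters left out ...]
0.608, 0.583], [0.0, 0.0, 0.0, 1.0]] [[552.6, 0.0, 318.8], [0.0, 552.6, 242.5], [0.0, 0.0, 1.0]]
scene bolt_mid 0.71 [0.455 0.124 0.001] {}
scene bolt_mid 0.57 [0.688 0.166 0.008] {}
scene nut_mid 0.75 [0.613 0.356 0.009] {}
scene cap_mid 0.77 [0.616 0.245 0.012] {}
scene collar_mid 0.68 [0.616 0.134 0.009] {}
scene pan_bolt 0.71 [ 0.463  0.342 -0.   ] {}
scene pan_bolt 0.47 [0.612 0.354 0.007] {}
scene pan_nut 0.74 [0.693 0.163 0.008] {}
scene pan_nut 0.56 [ 0.447  0.232 -0.001] {}
scene pan_cap 0.69 [0.453 0.458 0.   ] {}
scene pan_collar 0.81 [0.456 0.124 0.002] {}
scene wedge 0.98 [ 0.721  0.295 -0.002] {}
scene wedge 0.54 [ 0.454  0.122 -0.002] {}
scene wedge 0.39 [0.614 0.133 0.008] {}
```

View pics/top0.png

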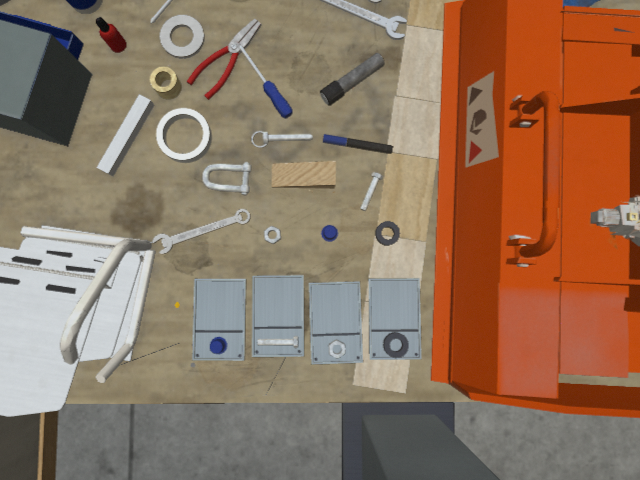

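View pics/scene0.png

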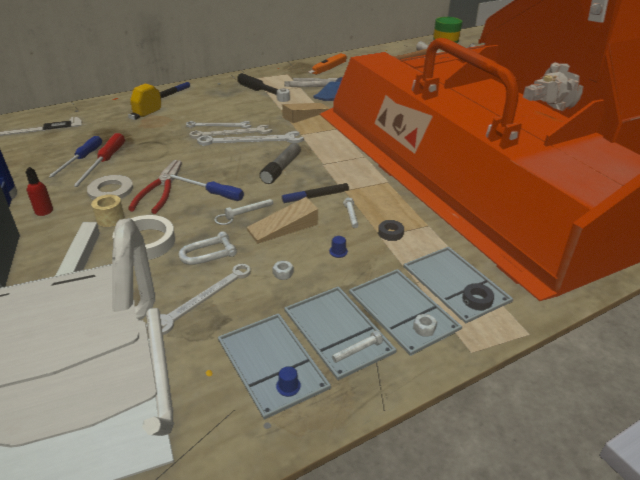

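The pans from left to right are cap, bolt, nut and collar, with sample pixels at (217,345), (276,342), (337,348) and (396,344). The loose parts are nut (272,235), cap (330,233), collar (387,233) and bolt (371,190), which matches the networks. Next I'll measure the skimmer's extent and refine the parts.

```bash
cat > h.py <<'E'
import numpy as np,cv2
from workcell import bot
def cloud(n,d):
    c=bot.calibration(n);K=np.array(c["intrinsics"]);P=np.array(c["pose"])
    v,u=np.mgrid[:480,:640]
    X=np.stack([(u-K[0,2])/K[0,0]*d,-(v-K[1,2])/K[1,1]*d,-d],-1)
    return X@P[:3,:3].T+P[:3,3]
E
python3 - <<'E'
from h import *
d=np.load("top_d.npy");X=cloud("top",d);im=cv2.imread("pics/top0.png")
ok=d>0
for y0 in np.arange(-.35,.1,.05):
    m=ok&(abs(X[...,1]-y0-.025)<.025)&(X[...,0]>.2)
    print("y",round(y0,2),[(z,round(float(X[...,0][m&(X[...,2]>z)].min()),3)) if (m&(X[...,2]>z)).any() else None for z in(.03,.1,.2,.28,.4)], "maxz",round(float(X[...,2][m].max()),3))
m=ok&(X[...,2]>.15)&(X[...,1]>.05)&(X[...,0]>.25); print("high left of skimmer: ymin", X[...,1][m].min() if m.any() else None, "x",X[...,0][m].min(),X[...,0][m].max(),"zmax",X[...,2][m].max())
for n,(u,v,r) in dict(nut=(272,235,16),cap=(330,233,16),collar=(387,233,20),bolt=(371,190,26)).items():
    s=np.s_[v-r:v+r+1,u-r:u+r+1]; z=X[s][...,2]; print(n,"table z",np.round(np.median(z),4),"max",z.max())
    m=(z>np.median(z)+.005); p=X[s][m]; rect=cv2.minAreaRect(p[:,:2].astype(np.float32)*1000)
    print(len(p),np.round(p.mean(0),4),"rect",np.round(rect[0],1),np.round(rect[1],1),round(rect[2],1))
for n,y in dict(cap=.45,bolt=.338,nut=.233,collar=.119).items():
    m=ok&(abs(X[...,1]-y)<.062)&(abs(X[...,0]-.45)<.1)&(X[...,2]>.0055)&(X[...,2]<.013)
    hsv=None
    rect=cv2.minAreaRect(X[m][:,:2].astype(np.float32)*1000); print("pan",n,m.sum(),np.round(rect[0],1),np.round(rect[1],1),round(rect[2],1))
cv2.imwrite("pics/crop.png",cv2.resize(im[165:370,180:440],None,fx=3,fy=3,interpolation=cv2.INTER_CUBIC)[:600,:800])
E
```

```text
y -0.35 [(0.03, 0.328), None, None, None, None] maxz 0.07
y -0.3 [(0.03, 0.327), (0.1, 0.328), None, None, None] maxz 0.166
y -0.25 [(0.03, 0.329), (0.1, 0.329), (0.2, 0.584), None, None] maxz 0.231
y -0.2 [(0.03, 0.325), (0.1, 0.325), (0.2, 0.325), None, None] maxz 0.236
y -0.15 [(0.03, 0.328), (0.1, 0.328), (0.2, 0.328), None, None] maxz 0.221
y -0.1 [(0.03, 0.33), (0.1, 0.33), (0.2, 0.33), (0.28, 0.639), None] maxz 0.283
y -0.05 [(0.03, 0.334), (0.1, 0.334), (0.2, 0.555), (0.28, 0.618), None] maxz 0.283
y -0.0 [(0.03, 0.337), (0.1, 0.337), None, None, None] maxz 0.171
y 0.05 [(0.03, 0.343), None, None, None, None] maxz 0.033
high left of skimmer: ymin 0.5540427393228684 x 0.3411533625935086 0.94793684300955 zmax 0.2780138449998947
nut table z 0.0013 max 0.9073265558792072
169 [0.6085 0.3471 0.0268] rect [564.1 325.1] [132.9  31.7] 26.8
cap table z 0.0017 max 0.9073265558792072
161 [0.6102 0.2423 0.042 ] rect [571.2 264.4] [ 27.7 119.9] 61.3
collar table z 0.003 max 0.9073265558792072
364 [0.6105 0.1349 0.029 ] rect [577.2 201.3] [ 44.3 201.2] 26.9
bolt table z 0.0019 max 0.9073265558792072
277 [0.688  0.1661 0.0462] rect [605.3 190.8] [ 65.5 251.3] 60.6
pan cap 1052 [450.5 451.5] [106.9 176.2] 89.4
pan bolt 1293 [448.4 338.1] [123.6 187.2] 89.8
pan nut 1331 [445.1 234.8] [120.2 185.9] 89.9
pan collar 1348 [450.2 120.2] [119.3 197.7] 89.2
```

View pics/crop.png

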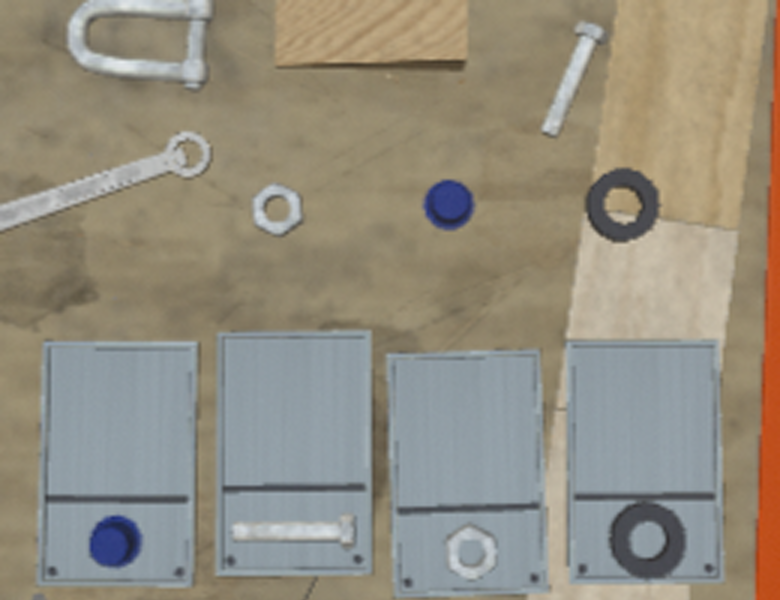

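In the crop the bolt's head is at (587,33) and its tip at (551,130), so its axis is about 160° in world terms. The nut is at (277,209), the cap at (449,205) and the collar at (622,205). The skimmer's near edge is at x ≈ 0.325 m, so I'll swing across at a small radius and raised.

```bash
python3 -m jog '[0,0.28,0.096,0,0,0.12,0,0.28,0.096,0,0,0.12,0,0.28,0.096,0,0,0.12,0,0.28,0.096,0,0,0.12,0,0.28,0.096,0,0,0.12,0,0.28,0.096,0,0,0.12,0.09,0.43,0.096,0,0,0.36,0.09,0.43,0.096,0,0,0.36,0.09,0.43,0.096,0,0,0.36,0.09,0.43,0.096,0,0,0.36]' 0.2; python3 -c "
from workcell import bot
print(bot.get_obs()['joint_pos'],bot.get_obs()['eef_pos'])"
```

```text
clock: 1.83
eef_pos: [0.2307, -0.1269, 0.3812]
tool_rot: [0.865, 0.502, 0.001, 0.0]
ft_force: [-0.2, -1.0, -0.4]
grip_width: 0.0514
grasp_force: 0.0
[-0.50462357 -0.26417546 -0.29325549  1.5397977   0.00184012  1.58426226] [ 0.23068471 -0.12692667  0.3812038 ]
```

```bash
python3 -m jog '[0.0625,0.225,0,0,0,0.34,0.0625,0.225,0,0,0,0.34,0.0625,0.225,0,0,0,0.34,0.0625,0.225,0,0,0,0.34,0.0625,0.225,0,0,0,0.34,0.0625,0.225,0,0,0,0.34]'; python3 -m jog '[0.3,0.24,-0.05,0,0,0.06,0.3,0.24,-0.05,0,0,0.06,0.3,0.24,-0.05,0,0,0.06,0.3,0.24,-0.05,0,0,0.06,0.3,0.24,-0.05,0,0,0.06,0.3,0.24,-0.05,0,0,0.06,0.3,0.24,-0.05,0,0,0.06,0.3,0.24,-0.05,0,0,0.06,0.3,0.24,-0.05,0,0,0.06]'
python3 - <<'E'
from h import *
o=bot.get_obs();print(o["joint_pos"])
c=bot.calibration("wrist");P=np.array(c["pose"]);print(np.round(P,3).tolist(),np.round(c["intrinsics"],1).tolist(),c.keys())
im,d=bot.camera("wrist");cv2.imwrite("pics/w1.png",im[:,:,::-1])
for l in ["bolt_mid","nut_mid","cap_mid","collar_mid","pan_bolt","pan_nut","pan_cap","pan_collar","wedge"]:
    for r in bot.tip_of(l,"wrist")[:2]:
        print(l,round(r["confidence"],2),np.round((P@np.r_[r["at"],1])[:3],4))
E
```

```text
clock: 2.33
eef_pos: [0.2803, 0.053, 0.3808]
tool_rot: [0.647, 0.762, 0.001, -0.0]
ft_force: [-1.1, -0.8, -0.9]
grip_width: 0.051
grasp_force: 0.0
clock: 3.08
eef_pos: [0.522, 0.2439, 0.3377]
tool_rot: [0.605, 0.796, -0.001, -0.001]
ft_force: [-0.5, -0.1, 0.0]
grip_width: 0.051
grasp_force: 0.0
[4.37002159e-01 3.87411653e-01 2.96740643e-01 1.48229286e+00
 3.35187551e-04 1.73600845e+00]
[[0.963, -0.259, -0.069, 0.505], [0.268, 0.929, 0.255, 0.308], [-0.002, -0.264, 0.964, 0.407], [0.0, 0.0, 0.0, 1.0]] [[371.6, 0.0, 316.8], [0.0, 371.6, 236.4], [0.0, 0.0, 1.0]] dict_keys(['intrinsics', 'pose'])
bolt_mid 0.82 [0.6924 0.1652 0.0053]
nut_mid 0.69 [0.6082 0.3529 0.006 ]
cap_mid 0.79 [0.6108 0.2413 0.0194]
cap_mid 0.37 [0.4515 0.1225 0.0006]
collar_mid 0.83 [0.6142 0.1353 0.0028]
pan_bolt 0.96 [ 0.4594  0.3457 -0.0013]
pan_nut 0.67 [ 0.4502  0.2331 -0.0041]
pan_nut 0.49 [0.6174 0.1372 0.0055]
pan_cap 0.64 [ 0.4529  0.4524 -0.0015]
pan_collar 0.71 [0.6173 0.1362 0.0077]
wedge 0.61 [0.7231 0.2952 0.0022]
```

View pics/w1.png

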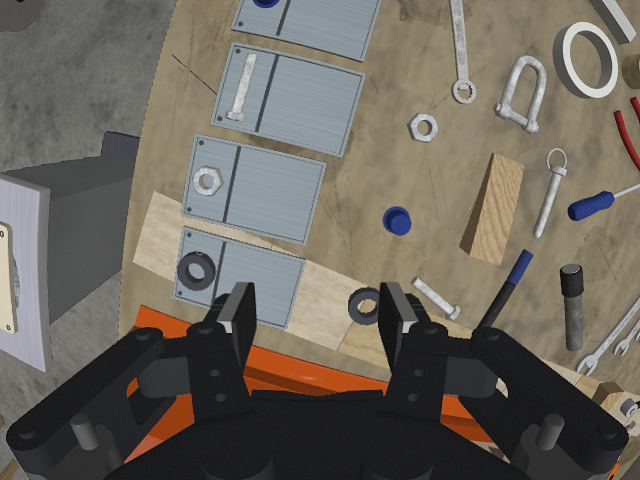

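The wrist view shows the nut at (423,127), cap (397,221), collar (366,305), and the bolt from head (452,310) to tip (418,282). This agrees with the networks. Now refining by segmentation.

```bash
cat >> h.py <<'E'
def plane(uv,z,P,K):
    uv=np.atleast_2d(uv).astype(float);q=(uv-[K[0,2],K[1,2]])/K[0,0];t=np.linalg.norm(q,axis=1)
    s=np.where(t>1e-9,np.sin(t)/np.maximum(t,1e-9),1)
    r=np.c_[q[:,0]*s,-q[:,1]*s,-np.cos(t)]@P[:3,:3].T
    return P[:3,3]+r*((z-P[2,3])/r[:,2])[:,None]
def seg(im,u,v,r,kind):
    hsv=cv2.cvtColor(im,cv2.COLOR_RGB2HSV)
    H,S,V=[hsv[...,i].astype(int) for i in range(3)]
    m={'steel':(S<50)&(V>140),'dark':(V<95)&(S<70),'blue':(H>105)&(H<130)&(S>120)}[kind].astype(np.uint8)
    w=np.zeros_like(m);w[max(0,v-r):v+r+1,u-r:u+r+1]=1;m*=w
    n,l,st,_=cv2.connectedComponentsWithStats(m);k=1+np.argmax(st[1:,4])
    c=max(cv2.findContours((l==k).astype(np.uint8),cv2.RETR_EXTERNAL,cv2.CHAIN_APPROX_NONE)[0],key=len)
    return c[:,0],st[k,4]
E
python3 - <<'E'
from h import *
im=cv2.imread("pics/w1.png")[:,:,::-1].copy();c=bot.calibration("wrist");P=np.array(c["pose"]);K=np.array(c["intrinsics"])
for n,u,v,r,k,z in [("nut",423,127,22,"steel",.012),("cap",397,221,24,"blue",.014),("collar",366,305,24,"dark",.012),("bolt",436,297,30,"steel",.0095),
   ("s_cap",265,3,18,"blue",.02)]:
    ct,a=seg(im,u,v,r,k);p=plane(ct,z,P,K)[:,:2]*1000
    h=cv2.convexHull(p.astype(np.float32));R=cv2.minAreaRect(h);M=cv2.moments(h)
    print(n,a,"cent",np.round([M['m10']/M['m00'],M['m01']/M['m00']],1),"rect",np.round(R[0],1),np.round(R[1],1),round(R[2],1))
    if n in("nut",):
        q=h[:,0];A=np.radians(np.arange(0,180,3));W=[np.ptp(q@[np.cos(a),np.sin(a)]) for a in A]
        print([(int(np.degrees(a)),round(float(w),1)) for a,w in zip(A,W)])
# pan corners in picture: nut pan, bolt pan, collar
for n,cs in dict(nut=[(196,135),(326,163),(304,243),(181,214)],bolt=[(234,43),(366,73),(343,156),(212,124)],collar=[(184,226),(305,258),(288,329),(173,297)]).items():
    p=plane(cs,.008,P,K)[:,:2]*1000;print("pan",n,np.round(p.mean(0),1),np.round(p,0).tolist())
E
```

```text
nut 414 cent [612. 350.] rect [612.1 349.7] [31.  29.9] 18.9
[(0, 32.0), (3, 32.1), (6, 32.0), (9, 31.9), (12, 31.6), (14, 31.3), (18, 31.1), (21, 30.9), (24, 30.6), (27, 30.2), (29, 30.1), (33, 30.1), (36, 30.1), (39, 30.1), (42, 30.4), (45, 30.7), (48, 31.2), (51, 31.6), (54, 32.0), (57, 32.2), (59, 32.4), (63, 32.5), (66, 32.5), (69, 32.5), (72, 32.4), (75, 32.2), (78, 31.9), (81, 31.6), (84, 31.1), (87, 30.7), (90, 30.6), (93, 30.4), (96, 30.3), (99, 30.2), (102, 30.2), (105, 30.1), (108, 29.9), (111, 30.3), (114, 30.8), (117, 31.2), (119, 31.5), (123, 31.8), (126, 31.9), (129, 32.0), (132, 32.0), (135, 31.9), (138, 31.7), (141, 31.4), (144, 31.0), (147, 30.7), (150, 30.7), (153, 30.5), (156, 30.3), (159, 30.5), (162, 31.0), (165, 31.3), (168, 31.6), (171, 31.8), (174, 31.9), (177, 32.0)]
cap 598 cent [612.5 241.8] rect [612.9 242.3] [29.2 33. ] 80.8
collar 1354 cent [618.2 133.4] rect [615.7 131. ] [51.3 64.8] 19.8
bolt 414 cent [690.8 163.9] rect [690.7 164.1] [11.1 69.3] 66.3
s_cap 155 cent [410.4 434.9] rect [410.3 434.2] [27.   8.5] 11.9
pan nut [446.  231.9] [[372.0, 276.0], [520.0, 281.0], [520.0, 188.0], [373.0, 183.0]]
pan bolt [460.9 339.6] [[387.0, 385.0], [534.0, 388.0], [535.0, 293.0], [387.0, 292.0]]
pan collar [453.2 122.6] [[379.0, 170.0], [526.0, 171.0], [529.0, 75.0], [379.0, 75.0]]
```

Run:
```python
from h import *
o=bot.get_obs();c=bot.calibration("wrist");P=np.array(c["pose"]);K=np.array(c["intrinsics"])
im,d=bot.camera("wrist")
v,u=np.mgrid[:480,:640];q=np.stack([(u-K[0,2])/K[0,0],(v-K[1,2])/K[0,0]],-1);t=np.linalg.norm(q,axis=-1)
f=np.tan(t)/np.maximum(t,1e-9)
X=np.stack([q[...,0]*f*d,-q[...,1]*f*d,-d],-1)@P[:3,:3].T+P[:3,3]
from scipy.spatial.transform import Rotation as R
T=(X-o["eef_pos"])@R.from_quat(o["tool_rot"]).as_matrix()
for s in (np.s_[280:370,215:260],np.s_[280:370,375:420]):
    p=T[s][(d[s]>0)&(T[s][...,2]<.12)];print(o["grip_width"],"tip z",np.round(np.percentile(p[:,2],[90,98,100]),4),"y",np.round(np.percentile(p[:,1],[2,98]),3),"x",np.round(np.percentile(p[:,0],[2,98]),3))
```

```text
0.05162017345077556 tip z [0.0602 0.0662 0.0701] y [-0.036 -0.019] x [-0.009  0.017]
0.05162017345077556 tip z [0.0599 0.0665 0.0698] y [0.02  0.037] x [-0.01   0.017]
```

```bash
python3 -m jog '[0.1125,0.1325,-0.1,0,0,-0.345,0.1125,0.1325,-0.1,0,0,-0.345,0.1125,0.1325,-0.1,0,0,-0.345,0.1125,0.1325,-0.1,0,0,-0.345,0.1125,0.1325,-0.26,0,0,-0.345,0.1125,0.1325,-0.26,0,0,-0.345,0.1125,0.1325,-0.26,0,0,-0.345,0.1125,0.1325,-0.26,0,0,-0.345,0.1125,0.1325,-0.26,0,0,-0.345]'
python3 - <<'E'
from h import *
c=bot.calibration("wrist");P=np.array(c["pose"]);o=bot.get_obs();print(o["eef_pos"],o["joint_pos"])
im,d=bot.camera("wrist");cv2.imwrite("pics/w2.png",im[:,:,::-1])
for r in bot.tip_of("nut_mid","wrist")[:2]: print(round(r["confidence"],2),np.round((P@np.r_[r["at"],1])[:3],4))
E
```

```text
clock: 4.38
eef_pos: [0.6075, 0.3462, 0.1291]
tool_rot: [0.839, 0.544, -0.004, -0.0]
ft_force: [0.1, 0.1, 0.9]
grip_width: 0.0515
grasp_force: 0.0
[0.60748467 0.346233   0.12911523] [5.18018076e-01 7.50694479e-01 3.64528955e-01 1.19326184e+00
 2.76404359e-05 2.50861317e+00]
0.91 [0.6048 0.3549 0.0074]
```

View pics/w2.png

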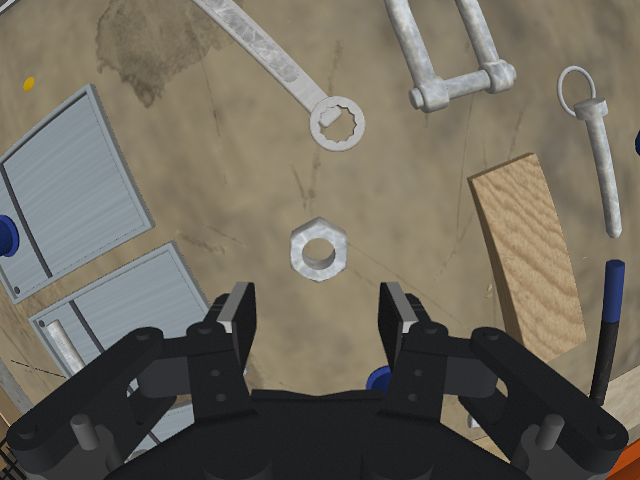

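The nut is at (319,249) with two vertical flats facing the pads, so the yaw is right. Getting its refined position from this close view.

Run:
```python
from h import *
im=cv2.imread("pics/w2.png")[:,:,::-1].copy();c=bot.calibration("wrist");P=np.array(c["pose"]);K=np.array(c["intrinsics"]);o=bot.get_obs();print(o["eef_pos"],o["joint_vel"].max())
ct,a=seg(im,319,249,36,"steel");p=plane(ct,.014,P,K)[:,:2]*1000
h=cv2.convexHull(p.astype(np.float32));M=cv2.moments(h);print(a,np.round([M['m10']/M['m00'],M['m01']/M['m00']],1))
q=h[:,0];A=np.radians(np.arange(0,180,4));W=[np.ptp(q@[np.cos(a),np.sin(a)]) for a in A];print([(int(np.degrees(a)),round(float(w),1)) for a,w in zip(A,W)])
```

```text
[0.61093053 0.34804054 0.13563024] 0.03540434265895418
1817 [615.2 352.8]
[(0, 33.6), (4, 33.8), (8, 33.9), (12, 33.8), (16, 33.6), (20, 33.3), (24, 33.1), (28, 32.8), (32, 32.4), (36, 32.7), (40, 32.9), (44, 33.0), (48, 33.2), (52, 33.7), (56, 34.0), (59, 34.1), (64, 34.1), (68, 34.0), (72, 33.9), (76, 33.6), (80, 33.2), (84, 32.6), (88, 32.2), (92, 31.7), (96, 31.1), (100, 31.1), (104, 31.4), (108, 31.7), (112, 32.2), (116, 32.7), (119, 33.0), (124, 33.3), (128, 33.3), (132, 33.2), (136, 32.9), (140, 32.5), (144, 31.9), (148, 31.2), (152, 30.8), (156, 30.9), (160, 31.4), (164, 32.0), (168, 32.6), (172, 33.1), (176, 33.4)]
```

```bash
python3 -m jog '[0.001,0.001,-0.035,0,0,0,0.001,0.001,-0.068,0,0,0,0.001,0.001,-0.068,0,0,0,0.001,0.001,-0.068,0,0,0]'; python3 -m jog '[0,0,0,0,0,0,0,0,0,0,0,0,0,0,0,0,0,0,0,0,0,0,0,0,0,0,0,0,0,0,0,0,0,0,0,0]' -1
```

```text
clock: 4.82
eef_pos: [0.6111, 0.3485, 0.0806]
tool_rot: [0.839, 0.544, 0.001, 0.0]
ft_force: [0.0, 0.3, 0.5]
grip_width: 0.0515
grasp_force: 0.0
clock: 5.32
eef_pos: [0.6124, 0.3494, 0.0827]
tool_rot: [0.839, 0.544, 0.003, 0.0]
ft_force: [-1.5, -0.0, 6.6]
grip_width: 0.0269
grasp_force: 59.6
```

```bash
python3 -m jog '[0,0,0.05,0,0,0,0,0,0.05,0,0,0,0,0,0.05,0,0,0,0,0,0.05,0,0,0]'
python3 - <<'E'
from h import *
im,d=bot.camera("wrist");cv2.imwrite("pics/w3.png",im[:,:,::-1][200:400,180:460])
print(bot.get_obs()["grip_width"],bot.get_obs()["eef_pos"])
E
```

```text
clock: 5.65
eef_pos: [0.6111, 0.3487, 0.1201]
tool_rot: [0.839, 0.544, 0.001, 0.0]
ft_force: [-1.0, 0.5, -1.0]
grip_width: 0.0271
grasp_force: 59.5
0.026830080355003793 [0.61042237 0.34828052 0.11874739]
```

View pics/w3.png

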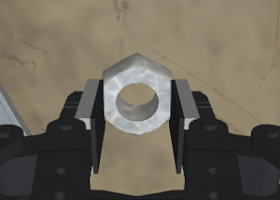

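The nut is held level across its flats at the pad tips. Carrying it over to the nut pan.

```bash
python3 -m jog '[-0.174,-0.146,0.02,0,0,0,-0.174,-0.146,0.02,0,0,0,-0.174,-0.146,0.02,0,0,0,-0.174,-0.146,0.02,0,0,0,-0.174,-0.146,0.02,0,0,0,-0.174,-0.146,0.02,0,0,0,-0.174,-0.146,0.02,0,0,0,-0.174,-0.146,0.02,0,0,0]'
python3 - <<'E'
from h import *
o=bot.get_obs();c=bot.calibration("wrist");P=np.array(c["pose"]);K=np.array(c["intrinsics"])
im,d=bot.camera("wrist");cv2.imwrite("pics/w4.png",im[:,:,::-1])
print(o["eef_pos"])
for l in ("nut_mid","pan_nut"):
  for r in bot.tip_of(l,"wrist")[:2]: print(l,round(r["confidence"],2),np.round((P@np.r_[r["at"],1])[:3],4))
E
```

```text
clock: 6.37
eef_pos: [0.4722, 0.2321, 0.1343]
tool_rot: [0.839, 0.544, 0.001, 0.0]
ft_force: [0.4, -0.2, -0.8]
grip_width: 0.0269
grasp_force: 59.5
[0.47218804 0.23205171 0.13434156]
nut_mid 0.78 [0.4685 0.2351 0.0573]
pan_nut 0.83 [ 4.480e-01  2.349e-01 -4.000e-04]
```

View pics/w4.png

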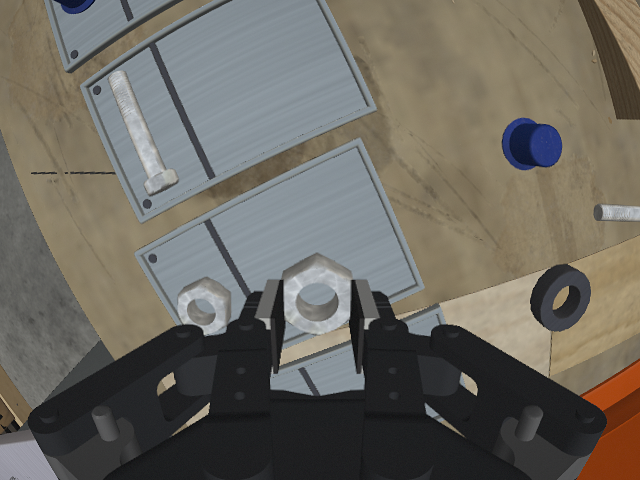

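The nut is over the compartment. The cap at (533,143) turns out to have a thin brim and a straight body, so I'll grip it on the body. Lowering the nut.

```bash
python3 -m jog '[0,0,-0.04,0,0,0,0,0,-0.05,0,0,0,0,0,-0.055,0,0,0,0,0,-0.057,0,0,0,0,0,-0.057,0,0,0]'; python3 -m jog '[0,0,-0.002,0,0,0,0,0,-0.002,0,0,0]'
```

```text
clock: 6.93
eef_pos: [0.4714, 0.2317, 0.0886]
tool_rot: [0.839, 0.544, -0.0, -0.0]
ft_force: [0.6, -0.1, 0.2]
grip_width: 0.0269
grasp_force: 59.5
clock: 7.1
eef_pos: [0.4718, 0.2318, 0.0878]
tool_rot: [0.839, 0.544, 0.001, 0.0]
ft_force: [-0.4, -0.3, -0.6]
grip_width: 0.0271
grasp_force: 59.5
```

```bash
python3 -m jog '[0,0,-0.002,0,0,0,0,0,-0.002,0,0,0]'; python3 -m jog '[0,0,-0.001,0,0,0,0,0,-0.001,0,0,0]'
```

```text
clock: 7.27
eef_pos: [0.4714, 0.2316, 0.0859]
tool_rot: [0.839, 0.544, 0.0, 0.0]
ft_force: [0.4, 0.2, -0.1]
grip_width: 0.0269
grasp_force: 59.5
clock: 7.43
eef_pos: [0.4714, 0.2316, 0.0857]
tool_rot: [0.839, 0.544, 0.0, 0.0]
ft_force: [-1.7, -1.5, 4.0]
grip_width: 0.027
grasp_force: 60.1
```

```bash
python3 -m jog '[0,0,0,0,0,0,0,0,0,0,0,0,0,0,0.1,0,0,0,0,0,0.1,0,0,0,0,0,0.1,0,0,0]' 0.2;  python3 -m jog '[0.175,0.013,0.02,0,0,0,0.175,0.013,0.02,0,0,0,0.175,0.013,0.02,0,0,0,0.175,0.013,0.02,0,0,0,0.175,0.013,-0.02,0,0,0,0.175,0.013,-0.02,0,0,0,0.175,0.013,-0.02,0,0,0,0.175,0.013,-0.02,0,0,0]'
python3 - <<'E'
from h import *
o=bot.get_obs();c=bot.calibration("wrist");P=np.array(c["pose"]);K=np.array(c["intrinsics"])
im,d=bot.camera("wrist");cv2.imwrite("pics/w5.png",im[:,:,::-1]);print(o["eef_pos"],abs(o["joint_vel"]).max())
for l in ("cap_mid","nut_mid"):
  for r in bot.tip_of(l,"wrist")[:2]: print(l,round(r["confidence"],2),np.round((P@np.r_[r["at"],1])[:3],4))
E
```

```text
clock: 7.85
eef_pos: [0.4751, 0.2334, 0.1716]
tool_rot: [0.839, 0.544, 0.006, 0.001]
ft_force: [2.4, 1.1, 0.7]
grip_width: 0.0512
grasp_force: 0.0
clock: 8.52
eef_pos: [0.6105, 0.2418, 0.1486]
tool_rot: [0.839, 0.544, -0.001, -0.0]
ft_force: [-0.7, 0.7, 0.7]
grip_width: 0.0511
grasp_force: 0.0
[0.6105347  0.2418118  0.14861643] 0.026133074300302924
cap_mid 0.97 [0.6155 0.2442 0.0172]
nut_mid 0.95 [0.4699 0.2335 0.0123]
```

View pics/w5.png

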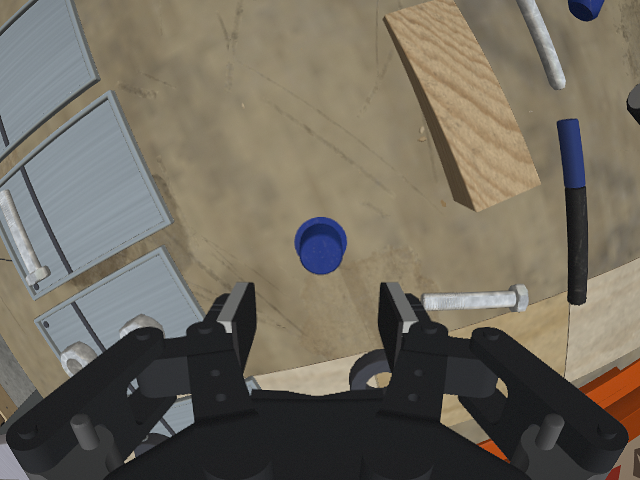

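The nut now rests in its pan, and the cap is centred at (320,246). Gripping the cap.

```bash
python3 -m jog '[0.003,0.001,-0.05,0,0,0,0.003,0.001,-0.087,0,0,0,0.003,0.001,-0.087,0,0,0,0.003,0.001,-0.087,0,0,0,0.003,0.001,-0.087,0,0,0]'; python3 -m jog '[0,0,0,0,0,0,0,0,0,0,0,0,0,0,0,0,0,0,0,0,0,0,0,0,0,0,0,0,0,0,0,0,0,0,0,0]' -1
```

```text
clock: 9.08
eef_pos: [0.6146, 0.2432, 0.0813]
tool_rot: [0.839, 0.544, 0.001, 0.0]
ft_force: [0.2, -0.2, 1.2]
grip_width: 0.0515
grasp_force: 0.0
clock: 9.58
eef_pos: [0.6153, 0.2434, 0.0824]
tool_rot: [0.839, 0.544, 0.003, 0.0]
ft_force: [-0.0, -1.9, 7.2]
grip_width: 0.0252
grasp_force: 58.2
```

```bash
python3 -m jog '[0,0,0.075,0,0,0,0,0,0.075,0,0,0,-0.1725,0.261,0.075,0,0,0,-0.1725,0.261,0.075,0,0,0,-0.1725,0.261,0.075,0,0,0,-0.1725,0.261,0.075,0,0,0,-0.1725,0.261,0.075,0,0,0,-0.1725,0.261,0.075,0,0,0,-0.1725,0.261,0.075,0,0,0,-0.1725,0.261,0.075,0,0,0]'
python3 - <<'E'
from h import *
o=bot.get_obs();c=bot.calibration("wrist");P=np.array(c["pose"]);K=np.array(c["intrinsics"])
im,d=bot.camera("wrist");cv2.imwrite("pics/w6.png",im[:,:,::-1]);print(o["eef_pos"],abs(o["joint_vel"]).max())
for l in ("cap_mid","pan_cap"):
  for r in bot.tip_of(l,"wrist")[:2]: print(l,round(r["confidence"],2),np.round((P@np.r_[r["at"],1])[:3],4))
E
```

```text
clock: 10.42
eef_pos: [0.474, 0.4542, 0.1402]
tool_rot: [0.838, 0.546, 0.001, -0.0]
ft_force: [1.0, 0.3, 0.1]
grip_width: 0.0251
grasp_force: 58.5
[0.47398564 0.45420937 0.14016461] 0.06571358452206781
cap_mid 0.79 [0.4736 0.4534 0.0744]
pan_cap 0.76 [ 4.538e-01  4.485e-01 -4.000e-04]
```

View pics/w6.png

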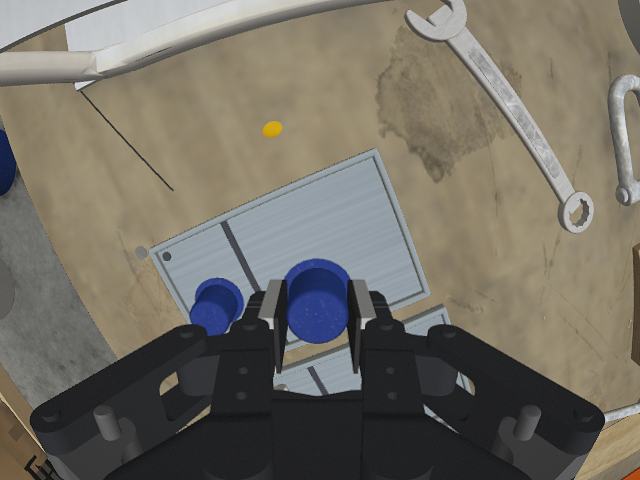

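The cap is held upright over the compartment at (318,300). Lowering it.

```bash
python3 -m jog '[0.004,-0.002,-0.04,0,0,0,0.004,-0.002,-0.055,0,0,0,0.004,-0.002,-0.064,0,0,0,0.004,-0.002,-0.064,0,0,0,0.004,-0.002,-0.064,0,0,0]'; python3 -m jog '[0,0,-0.002,0,0,0,0,0,-0.002,0,0,0]'
```

```text
clock: 10.98
eef_pos: [0.4793, 0.4488, 0.0876]
tool_rot: [0.839, 0.543, -0.001, 0.0]
ft_force: [-0.3, 0.5, -0.7]
grip_width: 0.0249
grasp_force: 58.5
clock: 11.15
eef_pos: [0.4792, 0.4497, 0.0864]
tool_rot: [0.839, 0.544, 0.0, -0.0]
ft_force: [0.1, 0.5, -0.1]
grip_width: 0.0246
grasp_force: 58.5
```

```bash
python3 -m jog '[0,0,-0.001,0,0,0,0,0,-0.001,0,0,0]'; python3 -m jog '[0,0,-0.001,0,0,0,0,0,-0.001,0,0,0]'
```

```text
clock: 11.32
eef_pos: [0.4789, 0.45, 0.0856]
tool_rot: [0.839, 0.544, 0.0, -0.0]
ft_force: [-0.2, -0.7, -0.4]
grip_width: 0.025
grasp_force: 58.5
clock: 11.48
eef_pos: [0.4789, 0.45, 0.0854]
tool_rot: [0.839, 0.544, 0.0, 0.0]
ft_force: [-1.1, -1.2, 3.4]
grip_width: 0.0249
grasp_force: 59.1
```

```bash
python3 -m jog '[0,0,0,0,0,0,0,0,0,0,0,0,0,0,0.1,0,0,0,0,0,0.1,0,0,0,0,0,0.1,0,0,0]' 0.2;  python3 -m jog '[0.169,-0.395,0.02,0,0,0.21,0.169,-0.395,0.02,0,0,0.21,0.169,-0.395,0.02,0,0,0.21,0.169,-0.395,0.02,0,0,0.21,0.169,-0.395,0.02,0,0,0.21,0.169,-0.395,0.02,0,0,0.21,0.169,-0.395,0.02,0,0,0.21,0.169,-0.395,0.02,0,0,0.21,0.169,-0.395,0.02,0,0,0.21,0.169,-0.395,0.02,0,0,0.21]' 0.55
python3 - <<'E'
from h import *
o=bot.get_obs();c=bot.calibration("wrist");P=np.array(c["pose"]);K=np.array(c["intrinsics"])
im,d=bot.camera("wrist");cv2.imwrite("pics/w7.png",im[:,:,::-1]);print(o["eef_pos"],abs(o["joint_vel"]).max())
for l in ("cap_mid","nut_mid","collar_mid"):
  for r in bot.tip_of(l,"wrist")[:2]: print(l,round(r["confidence"],2),np.round((P@np.r_[r["at"],1])[:3],4))
E
```

```text
clock: 11.9
eef_pos: [0.4819, 0.4529, 0.1732]
tool_rot: [0.839, 0.544, 0.007, -0.001]
ft_force: [1.9, 0.9, 2.3]
grip_width: 0.0514
grasp_force: 0.0
clock: 12.73
eef_pos: [0.6157, 0.1299, 0.1808]
tool_rot: [0.709, 0.705, 0.0, 0.001]
ft_force: [0.7, 0.8, 0.1]
grip_width: 0.0659
grasp_force: 0.0
[0.61570437 0.12989836 0.18078333] 0.07311296573247103
nut_mid 0.56 [0.4708 0.2341 0.0087]
nut_mid 0.44 [0.6179 0.1367 0.0086]
collar_mid 0.71 [0.6148 0.1376 0.0093]
```

View pics/w7.png

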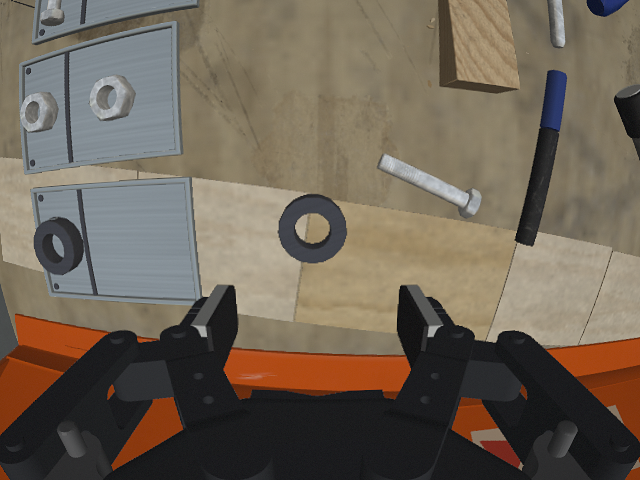

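Run:
```python
from h import *
im=cv2.imread("pics/w7.png")[:,:,::-1].copy();c=bot.calibration("wrist");P=np.array(c["pose"]);K=np.array(c["intrinsics"]);o=bot.get_obs();print(o["eef_pos"])
for u,v,r,k,z in[(312,228,42,"dark",.014),(428,185,58,"steel",.0095)]:
    ct,a=seg(im,u,v,r,k);h=cv2.convexHull((plane(ct,z,P,K)[:,:2]*1000).astype(np.float32));M=cv2.moments(h);R=cv2.minAreaRect(h)
    print(a,np.round([M['m10']/M['m00'],M['m01']/M['m00']],1),np.round(R[0],1),np.round(R[1],1),round(R[2],1))
```

```text
[0.61348079 0.13524761 0.18040497]
2851 [610.8 142.3] [610.8 142.2] [45.6 44.8] 46.8
1324 [687. 175.] [687. 175.] [10.  67.5] 67.2
```

The collar is at (312,228), centred between the pads. Gripping it.

```bash
python3 -m jog '[0,0.001,-0.05,0,0,0,0,0.001,-0.1,0,0,0,0,0.001,-0.128,0,0,0,0,0.001,-0.128,0,0,0,0,0.001,-0.128,0,0,0]'; python3 -m jog '[0,0,0,0,0,0,0,0,0,0,0,0,0,0,0,0,0,0,0,0,0,0,0,0,0,0,0,0,0,0,0,0,0,0,0,0]' -1
```

```text
clock: 13.35
eef_pos: [0.6124, 0.1362, 0.0769]
tool_rot: [0.706, 0.708, -0.002, -0.001]
ft_force: [-0.3, 0.2, 0.9]
grip_width: 0.0663
grasp_force: 0.0
clock: 13.85
eef_pos: [0.6158, 0.1356, 0.0815]
tool_rot: [0.707, 0.707, 0.003, 0.001]
ft_force: [-1.1, 2.0, 6.0]
grip_width: 0.0421
grasp_force: 61.6
```

```bash
python3 -m jog '[0,0,0.07,0,0,0,0,0,0.07,0,0,0,0,0,0.07,0,0,0,-0.17,-0.019,0.07,0,0,0,-0.17,-0.019,0.07,0,0,0,-0.17,-0.019,0.07,0,0,0,-0.17,-0.019,0.07,0,0,0,-0.17,-0.019,0.07,0,0,0,-0.17,-0.019,0.07,0,0,0,-0.17,-0.019,0.07,0,0,0]'
python3 - <<'E'
from h import *
o=bot.get_obs();c=bot.calibration("wrist");P=np.array(c["pose"]);K=np.array(c["intrinsics"])
im,d=bot.camera("wrist");cv2.imwrite("pics/w8.png",im[:,:,::-1]);print(o["eef_pos"],abs(o["joint_vel"]).max())
for l in ("collar_mid","pan_collar","bolt_mid"):
  for r in bot.tip_of(l,"wrist")[:2]: print(l,round(r["confidence"],2),np.round((P@np.r_[r["at"],1])[:3],4))
E
```

```text
clock: 14.68
eef_pos: [0.4795, 0.1198, 0.1347]
tool_rot: [0.707, 0.707, 0.001, 0.001]
ft_force: [1.4, 0.3, -1.2]
grip_width: 0.0421
grasp_force: 61.8
[0.47952297 0.11976857 0.13473975] 0.026238098911218467
pan_collar 0.92 [0.4555 0.1252 0.0039]
bolt_mid 0.58 [0.6898 0.1656 0.0101]
```

View pics/w8.png

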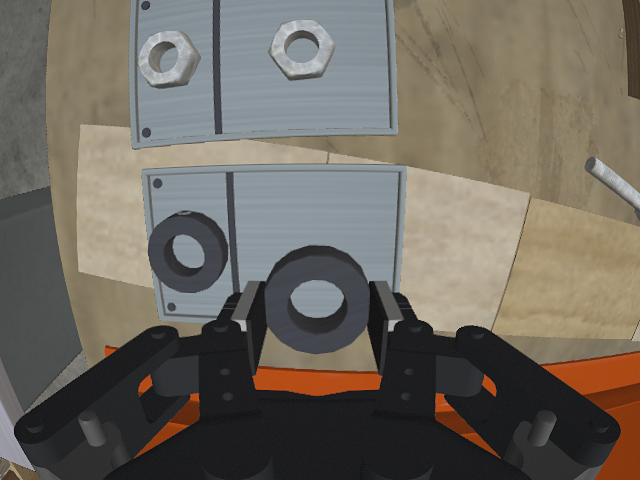

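The collar is held level at (316,300), clear of the sample. Lowering it.

```bash
python3 -m jog '[0,0.002,-0.04,0,0,0,0,0.002,-0.052,0,0,0,0,0.002,-0.058,0,0,0,0,0.002,-0.058,0,0,0,0,0.002,-0.058,0,0,0]'; python3 -m jog '[0,0,-0.002,0,0,0,0,0,-0.002,0,0,0]'; python3 -m jog '[0,0,-0.001,0,0,0,0,0,-0.001,0,0,0]'
```

```text
clock: 15.3
eef_pos: [0.4782, 0.1211, 0.0879]
tool_rot: [0.707, 0.707, -0.0, -0.0]
ft_force: [-0.1, -0.6, -0.0]
grip_width: 0.0423
grasp_force: 61.7
clock: 15.47
eef_pos: [0.4787, 0.1212, 0.087]
tool_rot: [0.707, 0.707, 0.001, 0.0]
ft_force: [-0.7, -0.6, -1.6]
grip_width: 0.0422
grasp_force: 61.7
clock: 15.63
eef_pos: [0.4784, 0.1212, 0.086]
tool_rot: [0.707, 0.707, 0.0, 0.0]
ft_force: [0.1, -0.2, -0.8]
grip_width: 0.0418
grasp_force: 61.7
```

```bash
python3 -m jog '[0,0,-0.001,0,0,0,0,0,-0.001,0,0,0]'; python3 -m jog '[0,0,-0.001,0,0,0,0,0,-0.001,0,0,0]'
```

```text
clock: 15.8
eef_pos: [0.4781, 0.1211, 0.0848]
tool_rot: [0.707, 0.707, 0.0, 0.0]
ft_force: [-0.6, -0.0, -1.0]
grip_width: 0.0422
grasp_force: 61.7
clock: 15.97
eef_pos: [0.4782, 0.1211, 0.0845]
tool_rot: [0.707, 0.707, 0.0, 0.0]
ft_force: [-1.8, 0.3, 3.8]
grip_width: 0.0426
grasp_force: 62.3
```

```bash
python3 -m jog '[0,0,0,0,0,0,0,0,0,0,0,0,0,0,0.1,0,0,0,0,0,0.1,0,0,0,0,0,0.1,0,0,0]' 0.3;  python3 -m jog '[0.265,0.055,0,0,0,0.585,0.265,0.055,0,0,0,0.585,0.265,0.055,0,0,0,0.585,0.265,0.055,0,0,0,0.585,0.265,0.055,0,0,0,0.585,0.265,0.055,0,0,0,0.585,0.265,0.055,0,0,0,0.585,0.265,0.055,0,0,0,0.585,0.265,0.055,0,0,0,0.585,0.265,0.055,0,0,0,0.585]' -0.1; python3 -m jog '[0,0,0,0,0,0,0,0,0,0,0,0,0,0,0,0,0,0]'
python3 - <<'E'
from h import *
o=bot.get_obs();c=bot.calibration("wrist");P=np.array(c["pose"]);K=np.array(c["intrinsics"])
im,d=bot.camera("wrist");cv2.imwrite("pics/w9.png",im[:,:,::-1]);print(o["eef_pos"],abs(o["joint_vel"]).max(),o["joint_pos"])
for l in ("collar_mid","bolt_mid"):
  for r in bot.tip_of(l,"wrist")[:2]: print(l,round(r["confidence"],2),np.round((P@np.r_[r["at"],1])[:3],4))
E
```

```text
clock: 16.38
eef_pos: [0.4822, 0.1222, 0.1705]
tool_rot: [0.707, 0.707, 0.005, 0.003]
ft_force: [0.4, 0.5, 0.4]
grip_width: 0.0553
grasp_force: 0.0
clock: 17.22
eef_pos: [0.6902, 0.1651, 0.163]
tool_rot: [0.197, 0.98, -0.0, -0.0]
ft_force: [0.9, -0.2, -0.8]
grip_width: 0.0383
grasp_force: 0.0
clock: 17.47
eef_pos: [0.6901, 0.1651, 0.1637]
tool_rot: [0.2, 0.98, -0.0, -0.0]
ft_force: [0.1, -0.2, -1.1]
grip_width: 0.0385
grasp_force: 0.0
[0.69005223 0.1651034  0.16373235] 0.005341574076761774 [ 2.34856576e-01  7.42029362e-01  4.41352918e-01  1.27025722e+00
 -2.87324074e-05  6.36771573e-01]
bolt_mid 0.63 [0.6925 0.1658 0.0088]
```

View pics/w9.png

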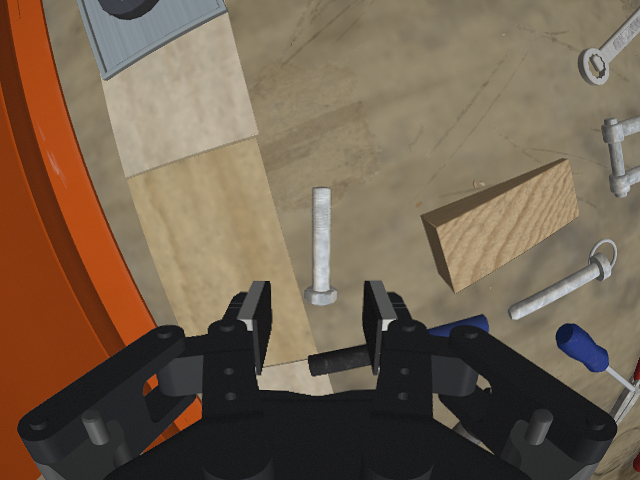

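The bolt stands vertical in the image, from (321,190) to (320,300), centred between the pads. Gripping it.

```bash
python3 -m jog '[0,0,-0.05,0,0,0,0,0,-0.09,0,0,0,0,0,-0.11,0,0,0,0,0,-0.11,0,0,0,0,0,-0.11,0,0,0]'; python3 -m jog '[0,0,0,0,0,0,0,0,0,0,0,0,0,0,0,0,0,0,0,0,0,0,0,0,0,0,0,0,0,0,0,0,0,0,0,0]' -1
```

```text
clock: 18.03
eef_pos: [0.6898, 0.165, 0.0753]
tool_rot: [0.199, 0.98, -0.0, -0.0]
ft_force: [0.6, 1.3, -0.3]
grip_width: 0.0382
grasp_force: 0.0
clock: 18.53
eef_pos: [0.6904, 0.1652, 0.0766]
tool_rot: [0.199, 0.98, 0.0, 0.0]
ft_force: [-0.1, 0.1, 2.3]
grip_width: 0.0093
grasp_force: 60.1
```

```bash
python3 -m jog '[0,0,0.075,0,0,0,0,0,0.075,0,0,0,-0.256,0.219,0.075,0,0,-0.192,-0.256,0.219,0.075,0,0,-0.192,-0.256,0.219,0.075,0,0,-0.192,-0.256,0.219,0.075,0,0,-0.192,-0.256,0.219,0.075,0,0,-0.192,-0.256,0.219,0.075,0,0,-0.192,-0.256,0.219,0.075,0,0,-0.192,-0.256,0.219,0.075,0,0,-0.192]';python3 -m jog '[0,0,0,0,0,0,0,0,0,0,0,0]'
python3 - <<'E'
from h import *
o=bot.get_obs();c=bot.calibration("wrist");P=np.array(c["pose"]);K=np.array(c["intrinsics"])
im,d=bot.camera("wrist");cv2.imwrite("pics/w10.png",im[:,:,::-1]);print(o["eef_pos"],abs(o["joint_vel"]).max())
for l in ("bolt_mid","pan_bolt"):
  for r in bot.tip_of(l,"wrist")[:2]: print(l,round(r["confidence"],2),np.round((P@np.r_[r["at"],1])[:3],4))
E
```

```text
clock: 19.37
eef_pos: [0.4812, 0.3431, 0.1357]
tool_rot: [0.379, 0.925, -0.0, -0.001]
ft_force: [0.7, -0.8, -1.0]
grip_width: 0.0087
grasp_force: 59.7
clock: 19.53
eef_pos: [0.4857, 0.3401, 0.1359]
tool_rot: [0.382, 0.924, -0.0, 0.0]
ft_force: [0.8, -1.1, -1.0]
grip_width: 0.0089
grasp_force: 59.7
[0.48566861 0.34012415 0.13590156] 0.02495420402069251
bolt_mid 0.91 [0.4844 0.3383 0.0676]
pan_bolt 0.9 [ 0.4609  0.341  -0.0014]
```

View pics/w10.png

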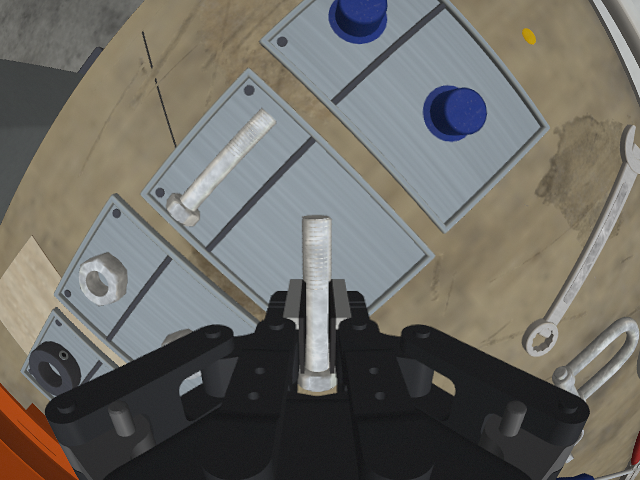

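The bolt is level over its compartment, and the cap stands upright at (455,112) in its pan. Lowering the bolt.

```bash
python3 -m jog '[0,0,-0.04,0,0,0,0,0,-0.055,0,0,0,0,0,-0.065,0,0,0,0,0,-0.066,0,0,0,0,0,-0.066,0,0,0]'; python3 -m jog '[0,0,-0.002,0,0,0,0,0,-0.002,0,0,0]'; python3 -m jog '[0,0,-0.001,0,0,0,0,0,-0.001,0,0,0]'
```

```text
clock: 20.1
eef_pos: [0.4858, 0.3398, 0.0828]
tool_rot: [0.383, 0.924, -0.0, -0.0]
ft_force: [-0.3, 0.2, -0.5]
grip_width: 0.009
grasp_force: 59.7
clock: 20.27
eef_pos: [0.4861, 0.3406, 0.0825]
tool_rot: [0.383, 0.924, 0.001, 0.001]
ft_force: [-0.8, -0.4, 0.0]
grip_width: 0.0089
grasp_force: 59.7
clock: 20.43
eef_pos: [0.4856, 0.3406, 0.0814]
tool_rot: [0.382, 0.924, 0.001, 0.0]
ft_force: [0.0, 0.2, -1.2]
grip_width: 0.0085
grasp_force: 59.7
```

```bash
python3 -m jog '[0,0,-0.001,0,0,0,0,0,-0.001,0,0,0]'; python3 -m jog '[0,0,-0.001,0,0,0,0,0,-0.001,0,0,0]'; python3 -m jog '[0,0,-0.001,0,0,0,0,0,-0.001,0,0,0]'
```

```text
clock: 20.6
eef_pos: [0.4853, 0.3404, 0.0801]
tool_rot: [0.382, 0.924, 0.0, 0.0]
ft_force: [0.6, 0.3, -1.0]
grip_width: 0.0088
grasp_force: 59.7
clock: 20.77
eef_pos: [0.4853, 0.3404, 0.0795]
tool_rot: [0.382, 0.924, 0.0, 0.0]
ft_force: [-1.2, 1.0, 2.4]
grip_width: 0.0088
grasp_force: 60.0
clock: 20.93
eef_pos: [0.4854, 0.3405, 0.0794]
tool_rot: [0.382, 0.924, 0.0, 0.0]
ft_force: [-1.5, -1.4, 7.8]
grip_width: 0.0082
grasp_force: 60.5
```

Contact. I'll release, rise clear, back off and check.

```bash
python3 -m jog '[0,0,0,0,0,0,0,0,0,0,0,0,0,0,0,0,0,0,0,0,0.15,0,0,0,0,0,0.25,0,0,0,0,0,0.25,0,0,0,0,0,0.25,0,0,0,0,0,0.25,0,0,0]' -0.3; python3 -m jog '[-0.15,-0.05,0.05,0,0,0,-0.15,-0.05,0.05,0,0,0,-0.15,-0.05,0.05,0,0,0,-0.15,-0.05,0.05,0,0,0,-0.15,-0.05,0.05,0,0,0,-0.15,-0.05,0.05,0,0,0]'
python3 - <<'E'
from h import *
im,d=bot.camera("top");P=np.array(bot.calibration("top")["pose"])
cv2.imwrite("pics/t2.png",cv2.resize(im[165:370,180:440,::-1],None,fx=2.9,fy=2.9,interpolation=cv2.INTER_CUBIC))
im,d=bot.camera("scene");cv2.imwrite("pics/s2.png",cv2.resize(im[160:440,180:540,::-1],None,fx=2,fy=2))
for l in ["bolt_mid","nut_mid","cap_mid","collar_mid"]:
  for r in bot.tip_of(l,"top")[:2]: print(l,round(r["confidence"],2),np.round((P@np.r_[r["at"],1])[:3],4))
E
```

```text
clock: 21.6
eef_pos: [0.4855, 0.3405, 0.2816]
tool_rot: [0.382, 0.924, 0.001, 0.001]
ft_force: [1.1, 0.6, -0.4]
grip_width: 0.0295
grasp_force: 0.0
clock: 22.1
eef_pos: [0.3656, 0.3006, 0.3187]
tool_rot: [0.382, 0.924, 0.001, 0.001]
ft_force: [0.1, 0.1, 0.5]
grip_width: 0.03
grasp_force: 0.0
bolt_mid 0.67 [0.4875 0.3342 0.013 ]
bolt_mid 0.27 [0.4446 0.2281 0.0044]
nut_mid 0.64 [0.4733 0.2303 0.0081]
cap_mid 0.53 [0.4794 0.4492 0.0153]
collar_mid 0.86 [0.4733 0.1168 0.0159]
```

View pics/s2.png

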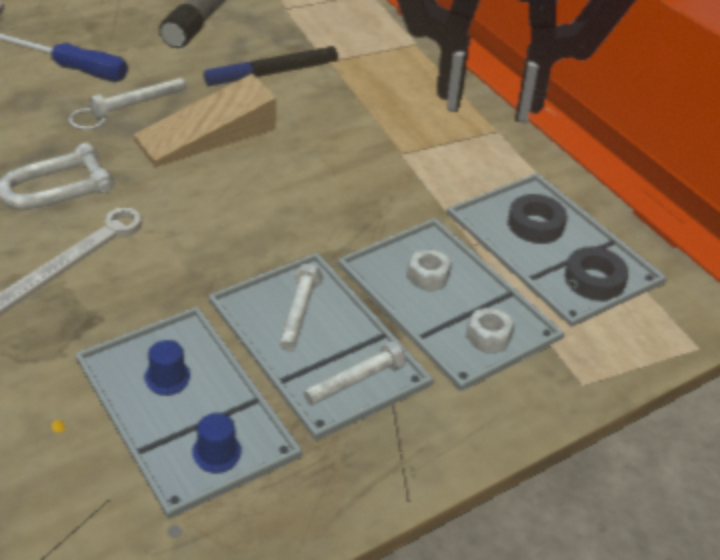

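View pics/t2.png

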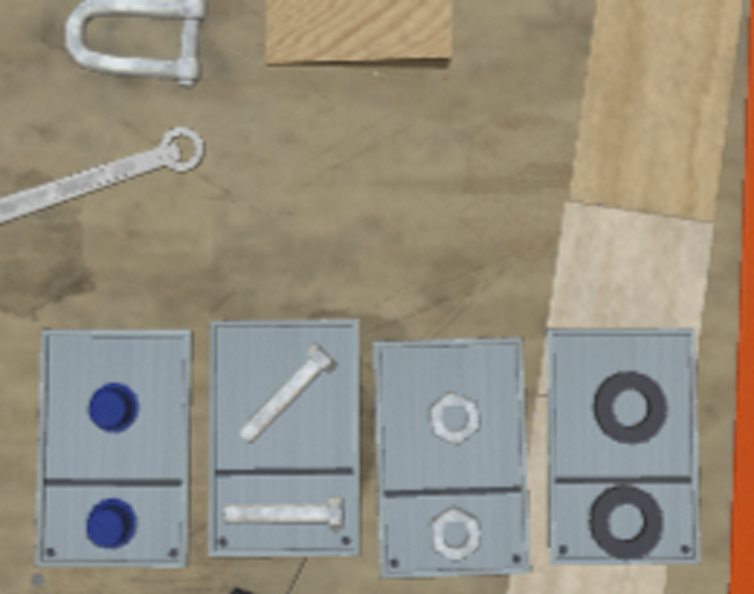

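All four parts lie flat in their far compartments: cap (112,407), bolt (288,392), nut (454,418), collar (630,407). The cap is upright and the wedge is unmoved. Handing in.

```bash
python3 -c "
from workcell import bot
print(bot.job_done())"
```

```text
the job is handed in; nothing more can be done
None
```

The bolt, nut, cap and collar each lie in the far compartment of their matching pan, with the cap upright and the wedge unmoved, and the job was handed in at about 22 s on the robot's clock.

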